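Take the long router bit from its drawer and hold it level for a look at the shank

TASK

Before it goes into the router's collet, the shank of the long straight bit has to be looked over for score marks: pull the chest's right-hand drawer out to its stop, draw the longest bit up out of its hole in the drilled block, and turn it from upright to roughly level in the gripper, held up still in the air at least 20 cm above the table and clear of the chest. Finish while holding it like that, the drawer left open at its stop; leave the other bits in their holes, the other drawer shut and the things on the table where they lie.

Things in the scene. Friction and masses are not known exactly. Their poses are not given: they have to be found in the camera images.
- bit_drawer (a joint): The right-hand drawer (as the robot sees it) of the wooden bit chest: how far it is out, m. 0 shut (so it starts), 0.150 at its stop. It slides out along -x of chest with a steady friction of about 2 N (damping 8 N s/m) and stays where it is left. Its front is 226 mm wide, 132 mm high and 18 mm thick, its top edge at height 140 mm; its sides reach height 80 mm.
- bit_pull (a point): Middle of the bar pull of that right-hand drawer: a round steel bar 10 mm thick and 100 mm long, along the chest's y, at height 118 mm (37 mm below the chest's top), 36 mm in front of the drawer front with a 31 mm gap behind it. It moves with the drawer. Axes as chest.
- bit_block (a point): Middle of the top (height 60 mm) of the drilled wooden block fixed in that drawer, 112 mm deep (chest x) by 190 mm wide (chest y); moves with the drawer. Two rows of three round holes, 13.6 mm wide, 30 mm deep, 54 mm apart along chest x and 62 mm along y; a bit stands in five, cutter up, one is empty. Drawer at its stop: the rear row is 60 mm in front of the chest.
- long_bit_center (a point): Long straight bit (flush-trim router bit), 102 mm, the longest of five; stands in one of the holes. Point on its axis half-way along, at height 81 mm when in its hole. z axis from shank to tip, up when in its hole. From the foot up: steel shank 12 mm thick, 44 mm long (30 mm of it in the hole); cutter 19 mm thick, 46 mm long; bearing 18.6 mm thick, 8 mm; screw 8 mm thick, 4 mm.
- long_bit: The same long bit; origin at the foot of its shank (height 30 mm in its hole), z axis along it to the tip. In its hole the cutter is between heights 74 and 120 mm and the tip at 132 mm. 90 to 185 g. It is round: its turn about z is arbitrary. It rides out with the drawer, loose in its hole.
- chest: The wooden bench-top bit chest, fixed: 250 mm deep (x), 470 mm wide (y), 155 mm high, with two like drawers side by side, each with a bar pull and a brass label frame. Origin at the middle of its underside, on the table; its front with the drawers lies 125 mm (drawer fronts 143 mm) towards its -x, facing the robot; z up.
- left_drawer (a joint): The left-hand drawer of the same chest, to be left shut: how far it is out, m, 0 shut.
- short_bit_center (a point): Short straight bit, 66 mm long (half-way along its axis): 12 mm shank, cutter 19 mm thick over its top 26 mm. Stands in the block, its tip at height 96 mm; stays there.
- round_over_bit_center (a point): Round-over bit, 58 mm long (half-way along its axis): bell-shaped cutter 32 mm wide, small bearing on top. Stands in the block, tip at height 88 mm; stays there.
- dovetail_bit_center (a point): Dovetail bit, 54 mm long (half-way along its axis): cutter widening upward to 23 mm. Stands in the block, tip at height 84 mm; stays there.
- slot_bit_center (a point): Slot cutter, 60 mm long (half-way along its axis): a thin disc 37 mm wide on a 12 mm arbor. Stands in the block, tip at height 90 mm; stays there.
- ear_muffs_center (a point): Red ear muffs lying on the table, 200 mm wide and 88 mm high; point midway between the cups. Not needed.
- push_block_center (a point): Plywood push block with a grey handle, 220 x 85 mm and 112 mm high; point over its middle, 50 mm up. Not needed.
- board_center (a point): Planed wooden board, 380 x 70 x 19 mm, lying along x before the fence; its centre. Not needed.
- collet_wrench_center (a point): Steel wrench, 190 mm long, lying on the table; its middle. Not needed.

How it is judged (in metres and radians):
On the way, in this order (a step that is already met when the one before it is completed fails the run):
1. the right-hand drawer is pulled out to its stop (value of joint bit_drawer above 0.142 m), for 0.2 s.
2. the long bit is gripped and drawn clear up out of its hole (height (world z) of long_bit above 0.066 m and contact force between the fingers and long_bit above 1 N), for 0.1 s.
At the end, for the whole second after the job is handed in: Long bit held in the gripper (over 1 N, off the chest), middle over 200 mm above the table, axis within 35 degrees of level, still (under 40 mm/s); right drawer within 12 mm of its stop, left one out under 20 mm; other bits raised less than 12 mm (value of joint bit_drawer above 0.138 m and height (world z) of long_bit_center above 0.2 m and angle between long_bit_center's own z axis and vertical between 0.96 and 2.182 rad and contact force between the fingers and long_bit above 1 N and contact force between long_bit and chest below 0.1 N and linear speed of long_bit below 0.04 m/s and value of joint left_drawer below 0.02 m and height (world z) of short_bit_center below 0.075 m and height (world z) of round_over_bit_center below 0.071 m and height (world z) of dovetail_bit_center below 0.069 m and height (world z) of slot_bit_center below 0.072 m); the arm keeps its last pose, push and grip.
It fails at once if another bit is lifted out of its hole (height (world z) of short_bit_center above 0.088 m or height (world z) of round_over_bit_center above 0.084 m or height (world z) of dovetail_bit_center above 0.082 m or height (world z) of slot_bit_center above 0.085 m).
It fails at once if the left-hand drawer is pulled open (value of joint left_drawer above 0.04 m).
It fails at once if a thing on the table is pushed away (more than 40 mm) (distance of any of ear_muffs_center, push_block_center, board_center, collet_wrench_center from where it was at the start of the episode above 0.04 m).
It also fails if it takes over 58 s, if anything falls off the work surface, if the arm or the gripper's body presses on something with over 40 N, if the wrist force passes 120 N, or if a joint passes its speed limit or range.

ROBOT

A 6-joint arm with a two-finger parallel gripper is mounted at the origin on the work surface. World frame = base frame: x ahead of the robot, y to its left, z up, the work surface at z = 0. Lengths are in mm, angles in degrees, forces in N, time in s.
With the tool pointing down it reaches from about 275 to 750 mm from the base axis. Payload 10.2 kg.
Tool frame: the origin (TCP) lies at the centre of the arm's flange, where the gripper is bolted on; the fingertips stand 173 mm ahead of it and the grasp point (between the pads) lies 155 mm ahead of it; z points along the fingers, x is the direction in which the jaws open and shut, and the axes are right-handed (so a half turn about z gives the same grasp; the last joint's range is limited). The gripper opens to 85 mm and grips with 20 to 120 N. Pads are 22 mm wide; open, the fingers measure 114 mm over their backs; the gripper's body (76 mm by 85 mm) begins 54 mm behind the grasp point. The pads swing forward as they close: fully open they stand 13 mm farther back than shut.
Start: joints at [-87.743, 17.928, 85.812, -0, 76.261, -12.8], TCP at [136.374, -506.986, 404.694] pointing down, gripper open.
Joint ranges: [-168.41, 168.41], [-55.51, 124.54], [10.69, 146.95], [-70.63, 250.63], [1, 178], [-165.06, 165.06]. Speed limits (degrees/s): [136.94, 136.94, 172.46, 180, 180, 180].

INTERFACE

Orientations are given as [roll, pitch, yaw] about the fixed x, y, z axes, in that order (R = Rz(yaw) Ry(pitch) Rx(roll)).
In Python, from workcell import ctrl, optics gives the robot as it stands.
- The arm moves only by the tool play_rows, never from a script. Its arguments are lists of equal length, an entry for each row: "fingers": the gripper's target within -1 to 1 (shut at 1, half-way at 0, fully open at -1); "translation": the shift along the tool's x, y, z in mm, a list of three; "twist": the turn, a rotation vector about the tool's x, y, z in rad, a list of three. In form: {"fingers": [fingers, ...], "translation": [[tx, ty, tz], ...], "twist": [[rx, ry, rz], ...]}. A call has 1 to 12 rows; each row is the pose to reach, as a shift and turn from the pose commanded when the call began, along the tool's axes at that moment; what a row does not reach only later rows make up. A row lasts 1/10 s, in which the tool goes at most 50 mm and 8.59 degrees, less where a joint would pass 70% of its speed; a pose out of reach is approached as far as the arm can. A call with a gripper value outside its range is refused whole. The fingers move at their own pace and stop on an object; "squeeze" is the grip in N (left out, the last holds). Time passes only in rows, so rows that repeat a pose let the fingers close. It gives the time, the measured TCP pose, the force and the opening at its end, in the units of the state.
- ctrl.sense(): the state, without advancing time (a new reading comes with each control period).
- optics.snapshot(name): name is "side" or "top"; returns the picture (480x640x3 uint8, blue, green, red); there is no depth.
- optics.calibration(name): a dict with "fov_y" (degrees; the focal length in pixels is half the picture's height over the tangent of half this angle, whatever the lens; pixels are square), "cx", "cy" (the principal point, pixels), "R" (3x3) and "t" (3): a world point X has camera coordinates R X + t. Camera axes: x right, y down, z forward; pixel columns grow to the right and rows downward; lengths in mm; the calibration is good to about 2 mm. A picture is of the moment at which its call begins. calibration takes no time and is no camera call.
- ctrl.finish_job(): hands the job in, once; it reports no verdict.
The state is a dict: "t": time; "joint_pos": joint angles; "joint_vel": joint speeds; "joint_torque": joint torques, N m; "tcp_pos": TCP position; "tcp_rot": TCP orientation; "wrist_force": force on the tool from outside, world axes, zero at the start; "wrist_torque": the same for the moment, N m; "grip_width": finger opening in mm.
Only numpy, scipy, OpenCV 4.12 (cv2) and the standard library are available. Lean on these libraries where they do the work, as an engineer would, in place of code of your own. Each camera call takes 0.05 s, during which the arm holds its last target. There are 200 camera calls.

## Working session

There is one attempt and no reset: what is moved stays moved. The work goes in short steps, Python scripts to look and compute and a tool call to move; the robot and the scene stay as the last step left them, time stands still between calls to the robot, and variables do not carry over. Pictures are saved under pics/ and viewed, about 8 in all and at most 12, crops included, and the job is handed in when it is done.

Besides the shell and the picture viewer there is one more tool, called after "Request:" as a command line: name --argument value ..., lists and objects as JSON in quotes. play_rows: Moves the arm, as the interface text tells. Its arguments: {"type":"object","properties":{"fingers":{"type":"array"},"translation":{"type":"array"},"twist":{"type":"array"},"squeeze":{"type":"number"}},"required":["fingers","translation","twist"]}

```bash
mkdir -p pics; ls
python3 - <<'E'
from workcell import ctrl, optics
import cv2
print(ctrl.sense())
for n in("side","top"):
    cv2.imwrite(f"pics/{n}0.png",optics.snapshot(n)); print(n,optics.calibration(n))
E
```

```text
pics
{'t': 0.0, 'joint_pos': array([-8.77414499e+01,  1.79577329e+01,  8.58569520e+01,  6.50468799e-04,
        7.62617161e+01, -1.28006675e+01]), 'joint_vel': array([ 0.06260876, -0.00148593, -0.03266752, -0.00947063,  0.01759434,
       -0.11786376]), 'joint_torque': array([ 1.36849835e-04, -4.12263322e+01, -2.59733874e+01, -2.13685817e-04,
        4.25562845e-03, -3.06574478e-06]), 'tcp_pos': array([ 136.38396486, -506.91847816,  404.13088091]), 'tcp_rot': array([-1.79982457e+02,  7.43622636e-02, -7.49409259e+01]), 'wrist_force': array([ 0.12908516, -0.97123393,  0.35318921]), 'wrist_torque': array([-0.00961553, -0.05339927, -0.01296577]), 'grip_width': 85.4596267440885}
side {'fov_y': 47.1369418550273, 'cx': 325.098572203435, 'cy': 245.39796774617065, 'R': array([[ 0.99683745,  0.07919177,  0.00661476],
       [ 0.07044334, -0.84204549, -0.53478699],
       [-0.0367808 ,  0.53356167, -0.84496102]]), 't': array([-523.60100348,   14.08897319, 1600.88480739])}
top {'fov_y': 50.53009589357103, 'cx': 318.58614032330445, 'cy': 244.16261818555267, 'R': array([[-0.01665679, -0.99985517, -0.0034901 ],
       [-0.99097629,  0.01697298, -0.13295829],
       [ 0.13299827,  0.00124395, -0.99111549]]), 't': array([ -17.14214461,  559.91284839, 1418.05186895])}
```

View pics/side0.png

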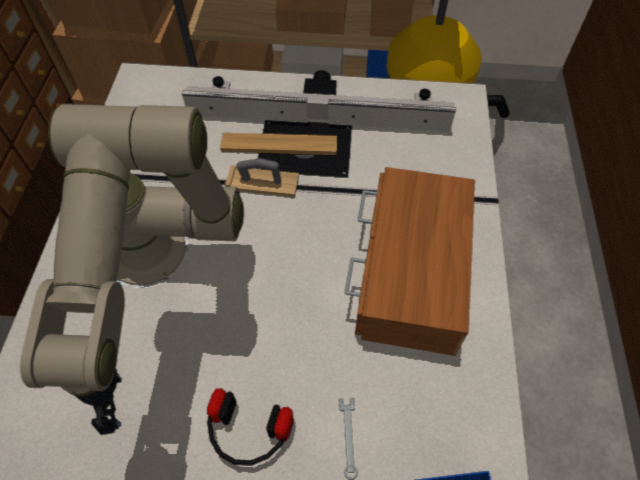

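View pics/top0.png

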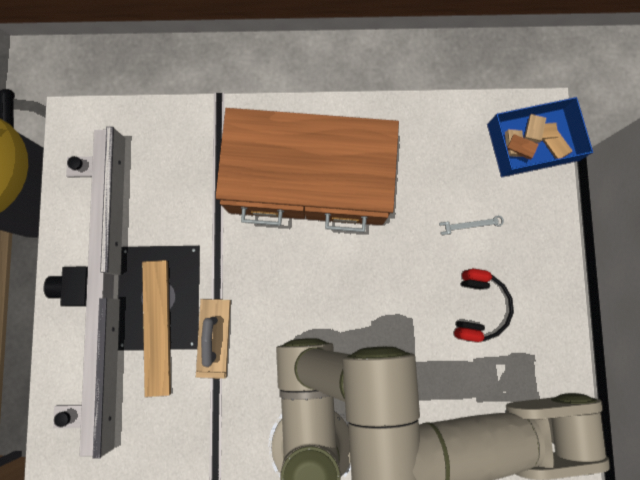

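The side view shows the chest at right, with its two pulls at about (367,207) and (352,277); the right-hand drawer's pull is the lower one. In the top view the chest top has corners near (226,109), (399,121), (393,212) and (217,199), and the right-hand pull is near (347,229). Next I'll enlarge both.

Run:
```python
import cv2
s=cv2.imread("pics/side0.png")[160:360,335:485]; t=cv2.imread("pics/top0.png")[100:240,210:410]
cv2.imwrite("pics/sc.png",cv2.resize(s,None,fx=3,fy=3,interpolation=cv2.INTER_CUBIC))
cv2.imwrite("pics/tc.png",cv2.resize(t,None,fx=4,fy=4,interpolation=cv2.INTER_CUBIC))
```

```text
(no output)
```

View pics/sc.png

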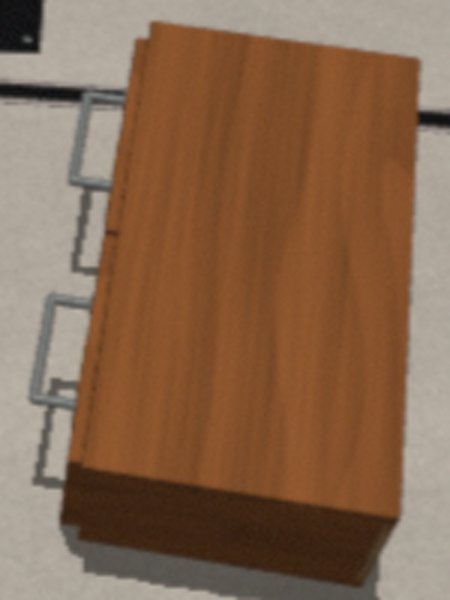

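View pics/tc.png

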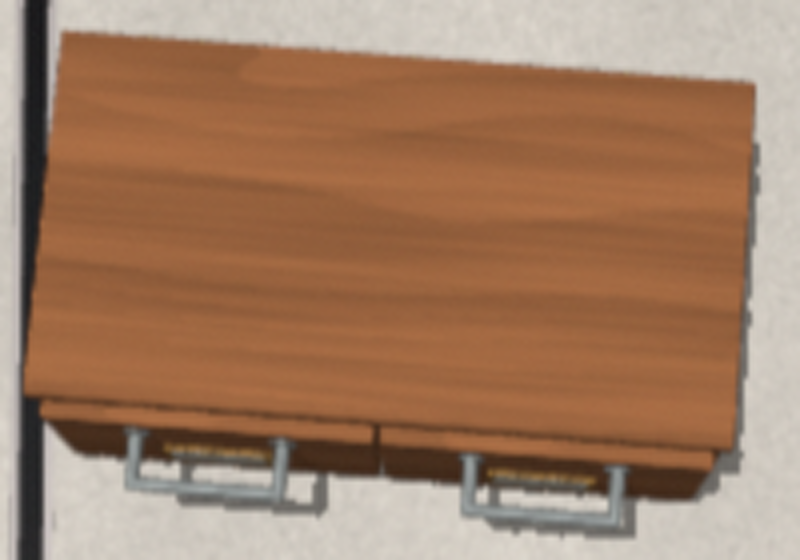

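The crops show the chest's top corners clearly. The right-hand pull bar runs from (50,298) to (36,402) in the side crop and from (467,512) to (616,522) in the top crop.

```bash
cat > h.py <<'E'
import numpy as np
from scipy.optimize import least_squares
from scipy.spatial.transform import Rotation as Ro
from workcell import ctrl, optics
C={n:optics.calibration(n) for n in("side","top")}
def proj(n,X):
    c=C[n]; f=240/np.tan(np.radians(c["fov_y"]/2)); p=np.atleast_2d(X)@c["R"].T+c["t"]
    return f*p[:,:2]/p[:,2:]+[c["cx"],c["cy"]]
def tri(ps,pt):
    r=least_squares(lambda X:np.r_[proj("side",X)[0]-ps,proj("top",X)[0]-pt],[600,-100,100.])
    return r.x,np.abs(r.fun).max()
def chest(p,L): # p=x,y,yaw ; L local -> world
    return Ro.from_euler("z",p[2]).apply(np.atleast_2d(L))+[p[0],p[1],0]
E
python3 - <<'E'
from h import *
S=np.array([[152,22],[419,60],[398,518],[83,468],[50,298],[36,402]])/3+[335,160]
T=np.array([[25,395],[63,32],[755,84],[733,448],[467,512],[616,522]])/4+[210,100]
W=[]
for s,t in zip(S,T):
    x,e=tri(s,t); W.append(x); print(x.round(1),e.round(2))
W=np.array(W)
L=[[-125,235,155],[125,235,155],[125,-235,155],[-125,-235,155],[-179,-67,118],[-179,-167,118]]
L=np.array(L,float)
def f(p):
    X=chest(p,L+[[0,0,0]]*4+[[0,p[3],0]]*2 if 0 else L+np.r_[np.zeros((4,3)),np.tile([0,p[3],0],(2,1))])
    return np.r_[proj("side",X)-S,proj("top",X)-T].ravel()
r=least_squares(f,[650,0,0,0.]); print(r.x,np.degrees(r.x[2]),np.abs(r.fun).max())
np.save("chest.npy",r.x)
p=r.x; print("pull",chest(p,[-179,-117+p[3],118]))
E
```

```text
[675.9 246.4 145.9] 1.32
[930.4 223.  143.7] 0.97
[ 882.8 -250.7  147.9] 0.92
[ 631.2 -226.7  145.4] 1.1
[596.4 -49.  111.9] 1.01
[ 589.5 -150.5  107. ] 1.35
[ 7.78996807e+02 -5.17979438e+00 -9.34164029e-02  3.53746603e+00] -5.352365624770711 2.678153592728677
pull [[ 590.19341925 -101.45038951  118.        ]]
```

```bash
cat >> h.py <<'E'
def goto(pos,R=None):
    s=ctrl.sense(); R0=Ro.from_euler("xyz",s["tcp_rot"],degrees=True)
    R=R or R0
    print("tr",R0.inv().apply(np.array(pos)-s["tcp_pos"]).round(1),"tw",(R0.inv()*R).as_rotvec().round(3),"t",s["t"],s["tcp_pos"].round(1),s["tcp_rot"].round(1),"w",round(s["grip_width"],1),"F",s["wrist_force"].round(1))
def down(yaw): return Ro.from_euler("xyz",[180,0,yaw],degrees=True)
E
python3 -c "
from h import *
goto([591,-101,370],down(-5.4))"
```

```text
tr [-273.8 -544.5   34.6] tw [-1.000e-03  1.000e-03 -1.214e+00] t 0.1 [ 136.4 -506.9  404.2] [-1.80e+02  1.00e-01 -7.49e+01] w 85.2 F [-0.3 -0.1 -0.7]
```

Request:
play_rows --fingers '[0.4, 0.4, 0.4, 0.4, 0.4, 0.4, 0.4, 0.4, 0.4, 0.4, 0.4, 0.4]' --translation '[[-22, -45, 3], [-44, -90, 6], [-66, -135, 9], [-88, -180, 11], [-110, -225, 14], [-132, -270, 17], [-154, -315, 20], [-176, -360, 23], [-198, -405, 25], [-220, -450, 28], [-242, -490, 31], [-264, -525, 34]]' --twist '[[0, 0, -0.1], [0, 0, -0.2], [0, 0, -0.3], [0, 0, -0.4], [0, 0, -0.5], [0, 0, -0.6], [0, 0, -0.7], [0, 0, -0.8], [0, 0, -0.9], [0, 0, -1.0], [0, 0, -1.1], [0, 0, -1.214]]'

```text
t: 1.3
tcp_pos: [576.2, -113.7, 370.1]
tcp_rot: [-180.0, 0.0, -5.1]
wrist_force: [0.6, -0.6, 0.7]
grip_width: 26.0
```

```bash
python3 -c "
from h import *
goto([591,-101,350],down(-5.4))"
```

```text
tr [ 13.7 -14.   20.1] tw [-0.     0.001  0.005] t 1.3 [ 576.2 -113.7  370.1] [-180.     0.    -5.1] w 26.0 F [ 0.6 -0.6  0.7]
```

Request:
play_rows --fingers '[0.4, 0.4, 0.4, 0.4]' --translation '[[7, -7, 10], [14, -14, 25], [14, -14, 25], [14, -14, 25]]' --twist '[[0, 0, 0.005], [0, 0, 0.005], [0, 0, 0.005], [0, 0, 0.005]]'

```text
t: 1.7
tcp_pos: [589.6, -103.9, 345.3]
tcp_rot: [-180.0, 0.1, -5.8]
wrist_force: [-0.9, -0.9, -0.2]
grip_width: 25.5
```

Run:
```python
from h import *
import cv2
s=optics.snapshot("side"); t=optics.snapshot("top")
goto([591,-101,273],down(-5.4))
p=ctrl.sense()["tcp_pos"]-[0,0,173]; print(proj("side",p),proj("top",p))
a=cv2.resize(s[200:350,320:420],None,fx=4,fy=4,interpolation=cv2.INTER_CUBIC)
b=cv2.resize(t[150:300,300:400],None,fx=4,fy=4,interpolation=cv2.INTER_CUBIC)
cv2.imwrite("pics/h1.png",np.hstack([a,b]))
```

```text
tr [ 1.  -3.2 73.3] tw [ 0.    -0.001 -0.006] t 1.8 [ 589.6 -104.   346.3] [180.   -0.   -5.8] w 25.7 F [1.2 0.1 0.4]
[[347.88276615 265.58762256]] [[347.93636893 225.28565973]]
```

View pics/h1.png

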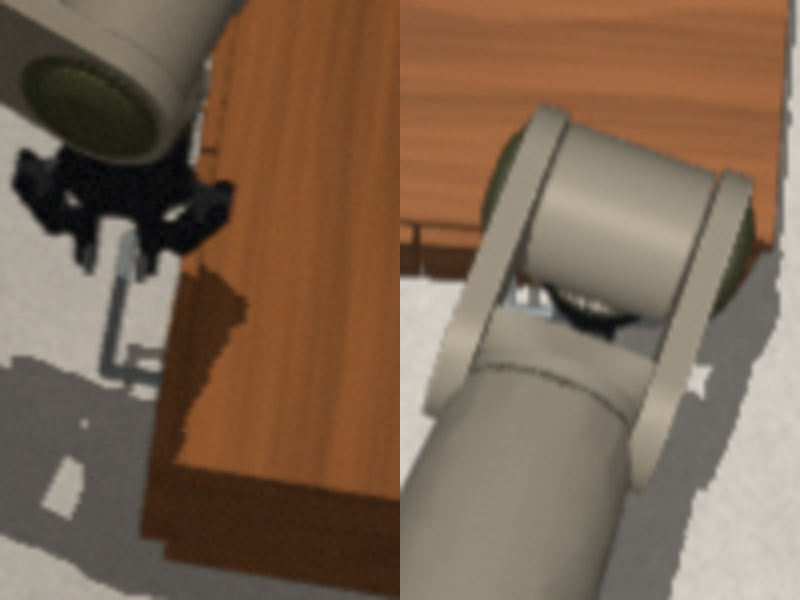

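The side crop shows the fingertips straddling the bar, at (88,265) and (147,270), with their midpoint on the bar. That's within 1.5 px of prediction. I'm going down to TCP z≈279.

Request:
play_rows --fingers '[0.4, 0.4, 0.4, 0.4, 0.4, 0.4]' --translation '[[1, -3, 10], [1, -3, 25], [1, -3, 40], [1, -3, 55], [1, -3, 67], [1, -3, 67]]' --twist '[[0, 0, -0.006], [0, 0, -0.006], [0, 0, -0.006], [0, 0, -0.006], [0, 0, -0.006], [0, 0, -0.006]]'

```text
t: 2.4
tcp_pos: [590.9, -100.2, 277.0]
tcp_rot: [-180.0, 0.2, -5.3]
wrist_force: [-0.1, 0.2, 0.3]
grip_width: 25.8
```

Request:
play_rows --fingers '[1, 1, 1, 1, 1]' --translation '[[0, 0, 0], [0, 0, 0], [0, 0, 0], [0, 0, 0], [0, 0, 0]]' --twist '[[0, 0, 0], [0, 0, 0], [0, 0, 0], [0, 0, 0], [0, 0, 0]]' --squeeze 30

```text
t: 2.9
tcp_pos: [591.4, -100.3, 279.2]
tcp_rot: [180.0, -0.1, -5.3]
wrist_force: [0.3, -1.0, 1.1]
grip_width: 8.6
```

Request:
play_rows --fingers '[1, 1, 1, 1, 1, 1, 1, 1, 1, 1, 1, 1]' --translation '[[-6, 0, 0], [-18, 0, 0], [-32, 0, 0], [-46, 0, 0], [-60, 0, 0], [-74, 0, 0], [-88, 0, 0], [-102, 0, 0], [-116, 0, 0], [-130, 0, 0], [-140, 0, 0], [-146, 0, 0]]' --twist '[[0, 0, 0], [0, 0, 0], [0, 0, 0], [0, 0, 0], [0, 0, 0], [0, 0, 0], [0, 0, 0], [0, 0, 0], [0, 0, 0], [0, 0, 0], [0, 0, 0], [0, 0, 0]]'

```text
t: 4.1
tcp_pos: [445.3, -86.3, 279.2]
tcp_rot: [-180.0, -0.1, -5.3]
wrist_force: [3.0, 3.9, 5.0]
grip_width: 9.0
```

Request:
play_rows --fingers '[1, 1, 1, 1, 1]' --translation '[[-2, 0, 0], [-4, 0, 0], [-5, 0, 0], [-5, 0, 0], [-5, 0, 0]]' --twist '[[0, 0, 0], [0, 0, 0], [0, 0, 0], [0, 0, 0], [0, 0, 0]]'

```text
t: 4.6
tcp_pos: [441.9, -86.0, 279.2]
tcp_rot: [-180.0, -0.3, -5.4]
wrist_force: [10.6, 5.6, -0.4]
grip_width: 8.9
```

Request:
play_rows --fingers '[0.4, 0.4, 0.4, 0.4, 0.4, 0.4, 0.4, 0.4, 0.4, 0.4, 0.4]' --translation '[[3, 0, 0], [3, 0, 0], [3, 0, 0], [3, 0, -20], [3, 0, -50], [3, 0, -90], [-20, -30, -120], [-40, -80, -130], [-60, -130, -130], [-80, -170, -130], [-90, -200, -130]]' --twist '[[0, 0, 0], [0, 0, 0], [0, 0, 0], [0, 0, 0], [0, 0, 0], [0, 0, 0], [0, 0, 0], [0, 0, 0], [0, 0, 0], [0, 0, 0], [0, 0, 0]]'

```text
t: 5.7
tcp_pos: [368.2, 123.3, 408.8]
tcp_rot: [180.0, 0.0, -5.3]
wrist_force: [0.9, 0.4, -0.7]
grip_width: 25.9
```

Run:
```python
from h import *
import cv2
s=optics.snapshot("side"); t=optics.snapshot("top")
print(ctrl.sense()["tcp_pos"])
p=np.load("chest.npy")
for x in(-185,-239):
  for y in(-62,0,62):
    for z in (60,132):
      X=chest(p,[x,-117+p[3]+y,z]); print(x,y,z,X.round(0)[0],proj("side",X).round(0)[0],proj("top",X).round(0)[0])
cv2.imwrite("pics/s2.png",s);cv2.imwrite("pics/t2.png",t)
a=cv2.resize(s[210:340,285:385],None,fx=4,fy=4,interpolation=cv2.INTER_CUBIC)
b=cv2.resize(t[180:310,305:405],None,fx=4,fy=4,interpolation=cv2.INTER_CUBIC)
cv2.imwrite("pics/h2.png",np.hstack([a,b]))
```

```text
[368.47369425 123.98172228 408.73069172]
-185 -62 60 [ 578. -163.   60.] [341. 306.] [367. 236.]
-185 -62 132 [ 578. -163.  132.] [341. 294.] [369. 232.]
-185 0 60 [ 584. -101.   60.] [344. 286.] [345. 234.]
-185 0 132 [ 584. -101.  132.] [345. 272.] [346. 230.]
-185 62 60 [590. -39.  60.] [348. 266.] [323. 232.]
-185 62 132 [590. -39. 132.] [349. 252.] [323. 228.]
-239 -62 60 [ 525. -158.   60.] [320. 303.] [365. 255.]
-239 -62 132 [ 525. -158.  132.] [320. 290.] [368. 252.]
-239 0 60 [530. -96.  60.] [324. 283.] [343. 253.]
-239 0 132 [530. -96. 132.] [325. 269.] [345. 250.]
-239 62 60 [536. -34.  60.] [328. 263.] [321. 251.]
-239 62 132 [536. -34. 132.] [329. 249.] [321. 248.]
```

View pics/h2.png

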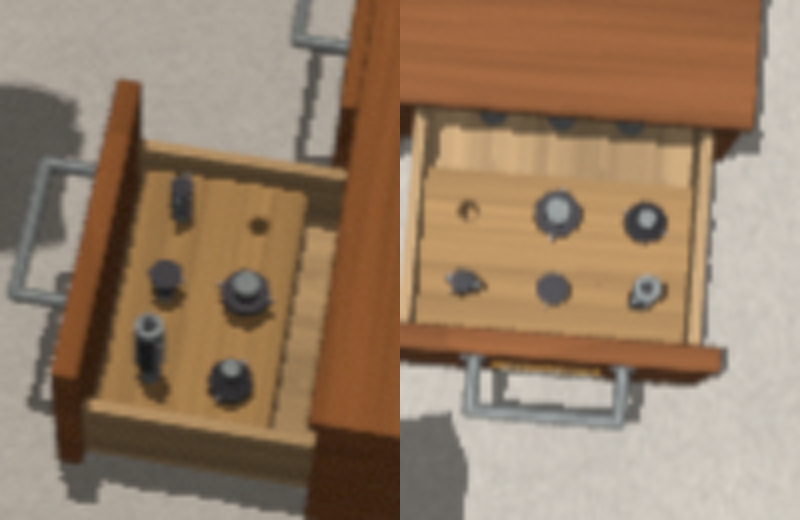

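The top view shows five bits and one empty hole at rear-left. The long bit is at front-right: in the side crop its tip is at (150,322) and its base at (150,375), and in the top crop its tip is at (649,287). That agrees with the predicted front-row hole at y = -62.

Run:
```python
from h import *
S=lambda a,b:np.array([a/4+285,b/4+210]); T=lambda a,b:np.array([(a-400)/4+305,b/4+180])
for n,s,t in(("tip",S(150,322),T(649,287)),("foot",S(150,378),T(634,304)),("pullL",S(46,162),T(470,411)),("pullR",S(15,294),T(622,421))): print(n,*tri(s,t))
print(ctrl.sense()["joint_pos"].round(1))
# bar grasped at (441.9,-86): refine from robot's own touch
y=np.radians(-5.35); print("hole from bar x:",441.9+90*np.cos(y)-np.array([0,-62])*-np.sin(y))
goto([527,-156,345],down(84.6)); goto([527,-156,345],down(-95.4))
```

```text
tip [ 527.63029556 -155.93505466  127.22164119] 1.059929839860473
foot [ 526.77134385 -152.85485634   40.77946536] 1.3406631787657943
pullL [447.6236173  -34.66768084 113.38269312] 1.1109796336457975
pullR [ 438.94943374 -136.37328245  114.81260589] 1.0222619050757658
[1.200e+00 1.000e-01 1.063e+02 0.000e+00 7.360e+01 6.200e+00]
hole from bar x: [531.50793395 537.28878207]
tr [182.6 265.   63.6] tw [-1.000e-03  0.000e+00 -1.565e+00] t 5.8 [368.5 124.  408.7] [-180.     0.    -5.1] w 25.9 F [ 0.3 -0.4 -0. ]
tr [182.6 265.   63.6] tw [0.000e+00 1.000e-03 1.577e+00] t 5.8 [368.5 124.  408.7] [-180.     0.    -5.1] w 25.9 F [ 0.3 -0.4 -0. ]
```

Request:
play_rows --fingers '[0, 0, 0, 0, 0, 0, 0, 0, 0, 0, 0, 0]' --translation '[[18, 26, 0], [36, 52, 0], [54, 78, 0], [72, 104, 0], [90, 130, 0], [108, 156, 0], [126, 182, 0], [144, 208, 0], [162, 234, 0], [182, 264, 10], [182, 264, 25], [182, 264, 40]]' --twist '[[0, 0, 0.14], [0, 0, 0.28], [0, 0, 0.42], [0, 0, 0.56], [0, 0, 0.7], [0, 0, 0.84], [0, 0, 0.98], [0, 0, 1.12], [0, 0, 1.26], [0, 0, 1.4], [0, 0, 1.54], [0, 0, 1.577]]'

```text
t: 7.0
tcp_pos: [526.5, -160.4, 367.4]
tcp_rot: [179.9, 0.0, -96.1]
wrist_force: [0.4, 0.2, -0.7]
grip_width: 43.0
```

Run:
```python
from h import *
goto([526.5,-156,260],down(-95.4));print(ctrl.sense()["joint_pos"].round(1))
```

```text
tr [ -4.4   0.3 107.4] tw [ 0.001  0.    -0.012] t 7.0 [ 526.5 -160.4  367.4] [179.9   0.  -96.1] w 43.0 F [ 0.4  0.2 -0.7]
[-29.1  22.9  84.6  -0.   72.6  66.9]
```

Request:
play_rows --fingers '[0, 0, 0, 0]' --translation '[[0, 0, 15], [0, 0, 30], [0, 0, 30], [0, 0, 30]]' --twist '[[0, 0, 0], [0, 0, 0], [0, 0, 0], [0, 0, 0]]'

```text
t: 7.4
tcp_pos: [526.5, -159.1, 338.9]
tcp_rot: [180.0, -0.0, -95.7]
wrist_force: [0.7, 0.0, -0.2]
grip_width: 42.1
```

Run:
```python
from h import *
import cv2
s=optics.snapshot("side")
goto([526.5,-156,260],down(-95.4))
p=ctrl.sense()["tcp_pos"]-[0,0,173]; print((proj("side",p)-[275,200])*4)
cv2.imwrite("pics/h3.png",cv2.resize(s[200:350,275:425],None,fx=4,fy=4,interpolation=cv2.INTER_CUBIC))
```

```text
tr [-3.   0.5 79.4] tw [-0.001 -0.001 -0.005] t 7.45 [ 526.6 -159.   339.4] [-180.    -0.   -95.7] w 42.9 F [-0.2 -0.7  0.3]
[[183.93800109 337.49661698]]
```

View pics/h3.png

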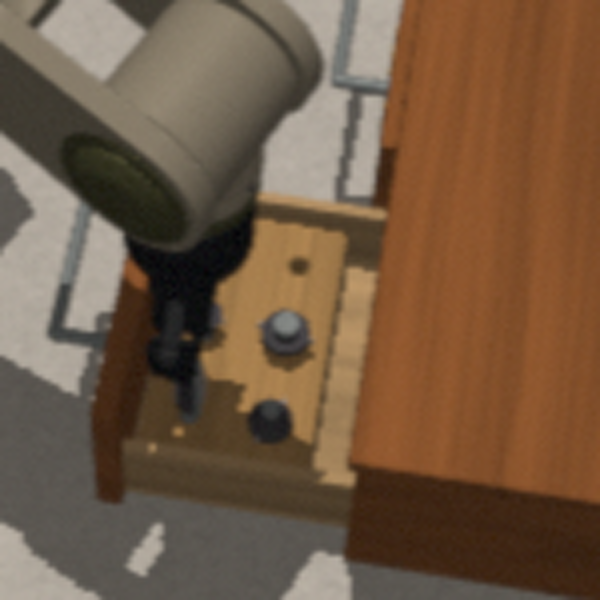

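The near finger is lined up with the bit, whose lower part shows at (190,395). Going down in small steps and watching the force.

Request:
play_rows --fingers '[0, 0, 0, 0, 0, 0, 0, 0]' --translation '[[-3, 0, 10], [-3, 0, 20], [-3, 0, 30], [-3, 0, 40], [-3, 0, 48], [-3, 0, 55], [-3, 0, 60], [-3, 0, 60]]' --twist '[[0, 0, 0], [0, 0, 0], [0, 0, 0], [0, 0, 0], [0, 0, 0], [0, 0, 0], [0, 0, 0], [0, 0, 0]]'

```text
t: 8.25
tcp_pos: [526.9, -155.4, 278.0]
tcp_rot: [179.9, 0.0, -95.7]
wrist_force: [-0.6, 0.8, 1.4]
grip_width: 42.7
```

Request:
play_rows --fingers '[0, 0, 0, 0]' --translation '[[0, 0, 7], [0, 0, 14], [0, 0, 19], [0, 0, 19]]' --twist '[[0, 0, 0], [0, 0, 0], [0, 0, 0], [0, 0, 0]]'

```text
t: 8.65
tcp_pos: [526.8, -155.4, 258.9]
tcp_rot: [179.9, 0.0, -95.7]
wrist_force: [-0.4, 0.1, 0.5]
grip_width: 42.7
```

Request:
play_rows --fingers '[0.3, 0.5, 0.6, 0.7, 1, 1, 1]' --translation '[[0, 0, 0], [0, 0, 0], [0, 0, 0], [0, 0, 0], [0, 0, 0], [0, 0, 0], [0, 0, 0]]' --twist '[[0, 0, 0], [0, 0, 0], [0, 0, 0], [0, 0, 0], [0, 0, 0], [0, 0, 0], [0, 0, 0]]' --squeeze 40

```text
t: 9.35
tcp_pos: [527.0, -155.5, 260.0]
tcp_rot: [-180.0, -0.0, -95.7]
wrist_force: [-1.0, 0.5, 4.9]
grip_width: 17.9
```

The opening is 17.9 mm. It also read about 1 mm low on the 10 mm bar, so this fits the 19 mm cutter. Lifting now.

Request:
play_rows --fingers '[1, 1, 1, 1, 1, 1, 1, 1, 1, 1, 1, 1]' --translation '[[0, 0, -4], [0, 0, -10], [0, 0, -17], [0, 0, -25], [0, 0, -33], [0, 0, -42], [0, 0, -52], [0, 0, -65], [0, 0, -80], [0, 0, -100], [0, 0, -120], [0, 0, -140]]' --twist '[[0, 0, 0], [0, 0, 0], [0, 0, 0], [0, 0, 0], [0, 0, 0], [0, 0, 0], [0, 0, 0], [0, 0, 0], [0, 0, 0], [0, 0, 0], [0, 0, 0], [0, 0, 0]]'

```text
t: 10.55
tcp_pos: [526.8, -155.3, 401.4]
tcp_rot: [-180.0, -0.0, -95.7]
wrist_force: [0.9, -0.4, -1.8]
grip_width: 17.6
```

Run:
```python
from h import *
R=down(-95.4)
print(Ro.from_rotvec([0,np.radians(-75),0]).apply([0,0,1]), (R*Ro.from_rotvec([0,np.radians(75),0])).apply([0,0,1]).round(2))
goto([440,-150,450]); print(ctrl.sense()["joint_pos"].round(1))
```

```text
[-0.96592583  0.          0.25881905] [-0.09 -0.96 -0.26]
tr [  3.3  86.8 -48.7] tw [0. 0. 0.] t 10.55 [ 526.8 -155.3  401.4] [-180.    -0.   -95.7] w 17.6 F [ 0.9 -0.4 -1.8]
[-28.7  21.1  81.9   0.   77.   67. ]
```

Request:
play_rows --fingers '[1, 1, 1, 1, 1, 1, 1, 1, 1]' --translation '[[0, 15, -10], [0, 30, -20], [0, 45, -30], [0, 60, -40], [0, 75, -50], [0, 87, -50], [0, 87, -50], [0, 87, -50], [0, 87, -50]]' --twist '[[0, 0, 0], [0, 0, 0], [0, 0, 0], [0, 0, 0], [0, 0, 0], [0, 0.06, 0], [0, 0.12, 0], [0, 0.18, 0], [0, 0.25, 0]]'

```text
t: 11.45
tcp_pos: [440.1, -146.7, 450.6]
tcp_rot: [-179.9, -14.5, -95.7]
wrist_force: [0.1, 0.3, -1.2]
grip_width: 18.4
```

Run:
```python
from h import *
goto([440,-150,450]); print(ctrl.sense()["joint_pos"].round(1))
```

```text
tr [ 3.  -0.3  1.4] tw [0. 0. 0.] t 11.45 [ 440.1 -146.7  450.6] [-179.9  -14.5  -95.7] w 18.4 F [ 0.1  0.3 -1.2]
[-30.6   7.8  92.  -13.6  74.4  68.1]
```

Request:
play_rows --fingers '[1, 1, 1, 1, 1, 1, 1, 1, 1, 1, 1, 1]' --translation '[[0, 0, 0], [0, 0, 0], [0, 0, 0], [0, 0, 0], [0, 0, 0], [0, 0, 0], [0, 0, 0], [0, 0, 0], [0, 0, 0], [0, 0, 0], [0, 0, 0], [0, 0, 0]]' --twist '[[0, -0.08, 0], [0, -0.18, 0], [0, -0.3, 0], [0, -0.42, 0], [0, -0.54, 0], [0, -0.66, 0], [0, -0.78, 0], [0, -0.9, 0], [0, -1.02, 0], [0, -1.14, 0], [0, -1.26, 0], [0, -1.36, 0]]'

```text
t: 12.65
tcp_pos: [440.2, -146.8, 450.5]
tcp_rot: [-179.8, 63.8, -95.5]
wrist_force: [0.1, 0.2, -1.3]
grip_width: 18.1
```

Request:
play_rows --fingers '[1, 1, 1, 1, 1, 1, 1, 1]' --translation '[[0, 0, 0], [0, 0, 0], [0, 0, 0], [0, 0, 0], [0, 0, 0], [0, 0, 0], [0, 0, 0], [0, 0, 0]]' --twist '[[0, -0.08, 0], [0, -0.15, 0], [0, -0.2, 0], [0, -0.22, 0], [0, -0.22, 0], [0, -0.22, 0], [0, -0.22, 0], [0, -0.22, 0]]'

```text
t: 13.45
tcp_pos: [440.3, -146.8, 449.8]
tcp_rot: [-179.9, 76.2, -95.6]
wrist_force: [-0.7, 0.2, -1.2]
grip_width: 18.0
```

Run:
```python
from h import *
import cv2
s=optics.snapshot("side"); t=optics.snapshot("top")
q=ctrl.sense(); R=Ro.from_euler("xyz",q["tcp_rot"],degrees=True)
print(q["t"],q["joint_pos"].round(1),"axis",R.apply([0,0,1]).round(3),"grasp",(q["tcp_pos"]+R.apply([0,0,155])).round(0),q["grip_width"])
cv2.imwrite("pics/f.png",np.hstack([cv2.resize(s[130:370,220:420],None,fx=2,fy=2),cv2.resize(t[150:390,240:440],None,fx=2,fy=2)]))
```

```text
13.55 [-41.4  14.1  93.6  63.1 117.9  61.1] axis [ 0.096  0.966 -0.239] grasp [455.   3. 413.] 18.301893310829538
```

View pics/f.png

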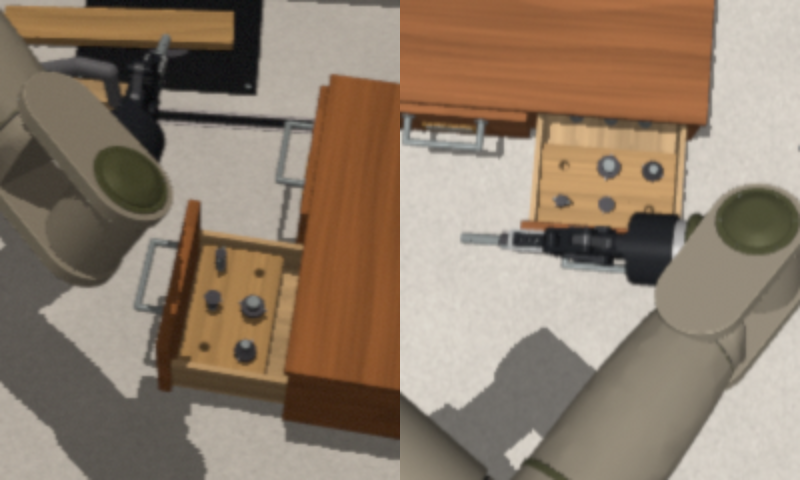

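The bit is held near level: its shank sticks out at (480,238) in the top view. Its hole is empty, the other four bits are still in the block, and the drawer corner is where it was. Handing in.

```bash
python3 -c "
from workcell import ctrl
print(ctrl.finish_job())"
```

```text
the job is handed in; nothing more can be done
None
```

I handed the job in at about 13.6 s of the 58 s allowed, with the long bit held near level and the right-hand drawer open. The hand-in reports no verdict, so what follows rests on my own last checks.

**What I did:** I gripped the right-hand pull from above and drew the drawer out. It moved about 150 mm, and the force rose to about 10 N at the stop. I then gripped the long bit in the front-right hole by its cutter and lifted it straight up. Over open table in front of the chest, I tilted the gripper sideways.

**Last checks:**
- **Bit held:** the gripper opening is steady at about 18 mm. It also read about 1 mm low on the 10 mm bar, so this fits the 19 mm cutter.
- **Level and height:** the bit is about 14° from level, worked out from the gripper's pose. The grasp point is about 413 mm above the table, clear of the chest.
- **Drawers and other bits:** in the last pictures the right-hand drawer is still fully out, the left one is shut, and the other four bits stand in their holes.
- **Things on the table:** I did not check these closely at the end. The arm passed well above them.

**Disagreement:** heights measured from the two cameras came out about 4 to 11 mm lower than the given sizes for the chest top, the pull and the bit's tip. I used the given heights. The sideways positions agreed with where the arm touched to within a few millimetres.

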